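Check the work in the light-curing box, let the hood down gently and start the cure

TASK

Before curing, check the work in the light-curing box: press the lever at its side right down so that the hood swings fully open, and keep it down for three seconds so that we can see the jaw cast inside. Then ease the lever up over about three seconds, so that the hood comes down gently all the way and never drops, and with the hood shut press the round start button right in and let it go. Work the hood by its lever alone without touching the hood, and leave everything else on the bench where it stands.

Things in the scene. Friction and masses are not known exactly. Their poses are not given: they have to be found in the camera images.
- box: Base of the white benchtop light-curing box, 270 mm deep (x) by 240 mm wide (y), fixed to the bench. Origin: centre of its underside, on the bench. Its front faces -x of its own frame (towards the robot); +y is its left side seen from the robot. The front 82 mm is a flat console 72 mm above the bench carrying a black timer knob (34 mm across, 16 mm tall, not to be used, centre at x -99, y -35 mm) and the start button; behind x = -60 mm stands the hood.
- hood_shell: The white hood with an amber window in its top, 240 mm wide, 176 mm deep, its top 178 mm above the bench when shut. Origin on its hinge at the box's back (x 115, z 100 mm in the box's frame). Not to be touched.
- hood (a joint): Opening of the hood, rad: 0 shut, 0.96 fully open (front edge swung up and back, away from the robot). It is tied to the lever by a roller in a slotted ear: it opens 2.1 times the lever's angle. By itself it falls shut in about half a second.
- lever (a joint): Angle of the lever, rad: 0 up (hood shut), 0.45 fully down at its firm stop (hood fully open). Its pivot is on the box's right side at x -10, z 85 mm in the box's frame; the pad's centre goes down 71 mm almost straight, within 5 mm fore and aft. Pressing it takes about 4 to 10 N at the pad; a return spring and the hood's weight bring it back up as soon as it is let go.
- lever_pad (a point): Centre of the upper face of the lever's flat black rubber pad, 46 by 50 mm and 8 mm thick, in front of the box's right corner (x -165, y -152 mm in the box's frame). Its centre is 120 mm above the bench when up and 49 mm when fully down; its face is level at half stroke, tilted up 0.22 rad at the front when up and as much down when pressed. It is pressed downwards from above. Moves with the lever.
- start_top (a point): Centre of the top of the grey round start button, 28 mm across, standing in a black collar 44 mm across on the left half of the console; its top is 90 mm above the bench. Pressed straight down; 5 N takes it right in. It springs back.
- start (a joint): Travel of the start button, m: 0 out, 0.006 fully pressed.
- cast: Bystander: plaster jaw cast, about 70 by 62 mm and 38 mm tall, in front of the console. Origin: underside.
- carver: Bystander: steel wax carver 175 mm long, 9 mm thick, lying in front of the lever. Origin: underside, middle.
- resin_bottle: Bystander: amber bottle 36 mm across, 72 mm tall, to the right of the lever. Origin: underside.
- typodont: Bystander: teaching jaw with pink gum, about 77 by 68 mm, 37 mm tall. Origin: underside.
- jar: Bystander: white jar with metal cap, 68 mm across, 55 mm tall. Origin: underside.
- bowl: Bystander: green mixing bowl, 110 mm across, 50 mm tall. Origin: underside.
- spatula: Bystander: spatula 180 mm long, lying flat. Origin: underside.

How it is judged:
On the way, in this order (a step that is already met when the one before it is completed fails the run):
1. the hood is held fully open by the lever (value of joint hood above 0.85 rad and value of joint lever above 0.4 rad), for 2 s.
2. the hood is down and shut (value of joint hood below 0.04 rad), for 0.2 s.
3. the start button is pressed right in, hood shut (value of joint start above 0.0045 m and value of joint hood below 0.04 rad), for 0.05 s.
At the end, for the whole second after the job is handed in: After the hood was held fully open (above 0.85 rad) for at least 2 s, shut, and the start button pressed at least 4.5 mm: hood shut within 0.04 rad, lever up within 0.03 rad, button back out within 1.5 mm, every bystander within 20 mm of where it stood (value of joint hood below 0.04 rad and value of joint lever below 0.03 rad and value of joint start below 0.0015 m and distance of each of cast, carver, resin_bottle, typodont, jar, bowl, spatula from where it was at the start of the episode below 0.02 m); the robot touches nothing.
It fails at once if the hood drops: while open it closes faster than 1.2 rad/s (about 0.2 m/s at its front edge) (value of joint hood above 0.05 rad and velocity of joint hood below -1.2 rad/s).
It fails at once if the robot touches the hood (contact force between any of the fingers, the arm and hood_shell above 1 N).
It fails at once if the start button is pressed while the hood is open (value of joint start above 0.003 m and value of joint hood above 0.06 rad).
It fails at once if a bystander is lifted, pushed (moved over 20 mm) or tipped over (leaning over 0.5 rad) (distance of any of cast, carver, resin_bottle, typodont, jar, bowl, spatula from where it was at the start of the episode above 0.02 m or angle between any of cast, carver, resin_bottle, typodont, jar, bowl, spatula's own z axis and vertical above 0.5 rad).
It also fails if it takes over 56 s, if anything falls off the work surface, if the arm or the gripper's body presses on something with over 40 N, if the wrist force passes 120 N, or if a joint passes its speed limit or range.

ROBOT

A 7-joint arm with a two-finger parallel gripper is mounted at the origin on the work surface. World frame = base frame: x ahead of the robot, y to its left, z up, the work surface at z = 0. Lengths are in m, angles in rad, forces in N, time in s.
With the tool pointing down it reaches from about 0.35 to 0.9 m from the base axis. Payload 19.9 kg.
Tool frame: the origin (TCP) lies midway between the tips of the shut fingers; the grasp point (between the pads) lies 19 mm behind it; z points along the fingers, y is the direction in which the jaws open and shut (so a half turn about z gives the same grasp; the last joint's range is limited). The gripper opens to 94 mm and grips with 3 to 60 N. Pads are 16 mm wide; open, the fingers measure 119 mm over their backs; the gripper's body (75 mm by 177 mm) begins 78 mm behind the grasp point.
Start: joints at [1.276, 0.417, -0.01, 1.614, 0.005, 1.111, -0.053], TCP at [0.157, -0.605, 0.205] pointing down, gripper open.
Joint ranges: [-2.81, 2.81], [-0.39, 2.02], [-1.27, 1.25], [0.06, 2.57], [-1.19, 4.33], [0.19, 2], [-2.82, 2.82]. Speed limits (rad/s): [1.89, 1.89, 2.39, 2.39, 3.01, 3.01, 3.01].

INTERFACE

Orientations are given as a unit quaternion [x, y, z, w].
In Python, from plant import bot gives the robot as it stands. The module is installed in compiled form; this text tells all that it offers.
- The arm moves only by the tool carry_out, never from a script. Its argument "moves" is a list that holds one entry, the list of rows, each a list of 5 numbers: the closure in counts, from 0 (fully open) to 255 (shut), then the shift along the tool's x, y, z in m, then the turn about the tool's z in rad. A call has 1 to 8 rows; each row shifts and turns the commanded pose from where the row before left it, along the tool's axes as they then stand; what a row does not reach is not made up. A row lasts 1/12 s, in which the tool goes at most 41.7 mm and 7.16 degrees, less where a joint would pass 70% of its speed; a pose out of reach is approached as far as the arm can. A call is refused whole if a number of a shift passes 0.0417 or a number of a turn 0.125, either way. A call with a gripper value outside its range is refused whole. The fingers move at their own pace and stop on an object; "force" is the grip in N (left out, the last holds). Time passes only in rows, so rows that do not move let the fingers close. It gives the time, the measured TCP pose, the force and the opening at its end, in the units of the state.
- bot.observe(): the state, without advancing time (a new reading comes with each control period).
- bot.read_camera(name): name is "side" or "top" or "wrist"; returns the picture (384x512x3 uint8, red, green, blue); there is no depth.
- bot.camera_model(name): a dict with "mtx" (3x3 intrinsics, pixels), "R" (3x3) and "t" (3): a world point X has camera coordinates R X + t; the wrist camera has in their place "T_tool_cam" (4x4, takes a point from camera to tool coordinates, whose origin is the TCP and whose axes are the flange's). Camera axes: x right, y down, z forward; pixel columns grow to the right and rows downward; lengths in m; the calibration is good to about 2 mm. A picture is of the moment at which its call begins: read the wrist's pose just before it. camera_model takes no time and is no camera call.
- bot.hand_in(): hands the job in, once; it reports no verdict.
The state is a dict: "time": time; "q": joint angles; "dq": joint speeds; "joint_efforts": joint torques, N m; "position": TCP position; "tcp_rot": TCP orientation; "contact_force": force on the tool from outside, world axes, zero at the start; "moment": the same for the moment, N m; "gripper_width": finger opening in m.
Only numpy, scipy, OpenCV 4.12 (cv2) and the standard library are available. Lean on these libraries where they do the work, as an engineer would, in place of code of your own. Each camera call takes 0.05 s, during which the arm holds its last target. There are 200 camera calls.

## Working session

There is one attempt and no reset: what is moved stays moved. The work goes in short steps, Python scripts to look and compute and a tool call to move; the robot and the scene stay as the last step left them, time stands still between calls to the robot, and variables do not carry over. Pictures are saved under pics/ and viewed, about 8 in all and at most 12, crops included, and the job is handed in when it is done.

Besides the shell and the picture viewer there is one more tool, called after "Request:" as a command line: name --argument value ..., lists and objects as JSON in quotes. carry_out: Moves the arm, as the interface text tells. Its arguments: {"type":"object","properties":{"moves":{"type":"array","items":{"type":"array","items":{"type":"array","items":{"type":"number"}}}},"force":{"type":"number"}},"required":["moves"]}

```bash
mkdir -p pics
python3 - <<'E'
from plant import bot
import cv2
s=bot.observe();print(s)
for n in("top","side"):
    im=bot.read_camera(n);cv2.imwrite(f"pics/{n}0.png",im[:,:,::-1]);m=bot.camera_model(n);print(n,m)
print(bot.camera_model("wrist"))
a=cv2.imread("pics/top0.png");b=cv2.imread("pics/side0.png")
E
```

```text
{'time': 0.0, 'q': array([ 1.27549501,  0.41799197, -0.01031732,  1.61410906,  0.00474185,
        1.1107248 , -0.05298766]), 'dq': array([ 0.00025423, -0.00131899, -0.00064785,  0.00075816,  0.00023242,
       -0.00021304, -0.0007066 ]), 'joint_efforts': array([ 2.86717868e-04, -8.51268411e+01,  6.38696663e-01, -4.25981605e+01,
       -4.88513557e-02,  1.87630247e-02,  7.51938637e-05]), 'position': array([ 0.15682404, -0.60463897,  0.20484138]), 'tcp_rot': array([ 9.91955438e-01,  1.26586107e-01, -1.36824906e-04, -5.89569326e-04]), 'contact_force': array([-0.8767423 , -0.34918202, -0.45530407]), 'moment': array([-0.0442289 , -0.01717603,  0.03624281]), 'gripper_width': 0.09392262935070321}
top {'mtx': array([[429.79373092,   0.        , 252.40538927],
       [  0.        , 429.79373092, 187.61918923],
       [  0.        ,   0.        ,   1.        ]]), 'R': array([[ 0.01855245, -0.99982061, -0.00381508],
       [-0.99064008, -0.01786573, -0.13532568],
       [ 0.13523324,  0.00629   , -0.99079383]]), 't': array([-0.0414452 ,  0.61889898,  1.59653243])}
side {'mtx': array([[389.0683
[... 161 characters left out ...]
88, -0.099895  ,  0.01756811],
       [-0.06109622, -0.72845479, -0.68236418],
       [ 0.08096234,  0.6777718 , -0.73080126]]), 't': array([-0.60162893,  0.08678884,  1.37184349])}
{'mtx': array([[292.52273469,   0.        , 259.30169385],
       [  0.        , 292.52273469, 190.65042459],
       [  0.        ,   0.        ,   1.        ]]), 'T_tool_cam': array([[-8.64645072e-04, -9.70927683e-01, -2.39371440e-01,
         6.85936046e-02],
       [ 9.99999617e-01, -8.06487269e-04, -3.40909194e-04,
        -8.21792159e-05],
       [ 1.37948155e-04, -2.39371643e-01,  9.70928008e-01,
        -1.79453078e-01],
       [ 0.00000000e+00,  0.00000000e+00,  0.00000000e+00,
         1.00000000e+00]])}
```

View pics/top0.png

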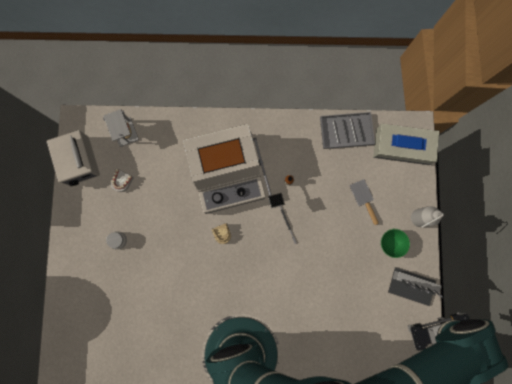

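View pics/side0.png

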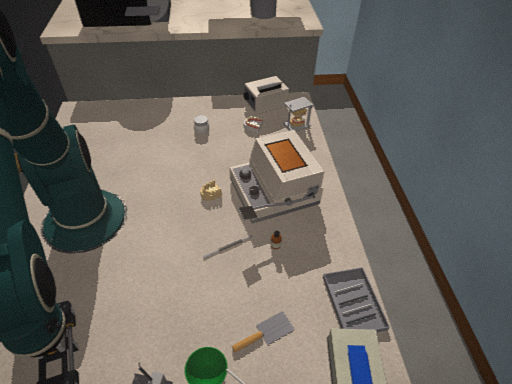

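The top view shows the box rotated slightly. The pad is at about (277,200), the start button at (217,197), the knob at (241,191), the cast at (222,233), the carver at (289,222) and the bottle at (290,180). Next I'll refine these.

```bash
cat > h.py <<'E'
from plant import bot
import numpy as np, cv2
def onplane(cam,uv,z):
    m=bot.camera_model(cam);R,t=m["R"],m["t"]
    d=R.T@np.linalg.solve(m["mtx"],[uv[0],uv[1],1]);c=-R.T@t
    return c+d*(z-c[2])/d[2]
def proj(cam,X):
    m=bot.camera_model(cam);p=m["mtx"]@(m["R"]@np.array(X)+m["t"]);return p[:2]/p[2]
E
python3 - <<'E'
from h import *
a=cv2.imread("pics/top0.png")
g=a.max(2)
n,l,st,c=cv2.connectedComponentsWithStats((g[170:225,190:310]<45).astype(np.uint8))
for i in range(1,n):
    if st[i,4]>15: print(st[i]+[190,170,0,0,0],c[i]+[190,170])
b=cv2.resize(a[115:250,170:330],None,fx=4.5,fy=4.5,interpolation=cv2.INTER_CUBIC)
cv2.imwrite("pics/c.png",cv2.convertScaleAbs(b,alpha=1.5))
P=onplane("top",(277,200),.12);K=onplane("top",(241,191),.088);B=onplane("top",(217,197),.09)
print(P,K,B)
E
```

```text
[237 188   9   8  56] [241.01785714 191.39285714]
[213 193  11  11  45] [219.08888889 197.64444444]
[269 194  15  13 132] [276.08333333 199.67424242]
[ 0.56535526 -0.12032426  0.12      ] [0.59988733 0.01155852 0.088     ] [0.57571672 0.09954827 0.09      ]
```

View pics/c.png

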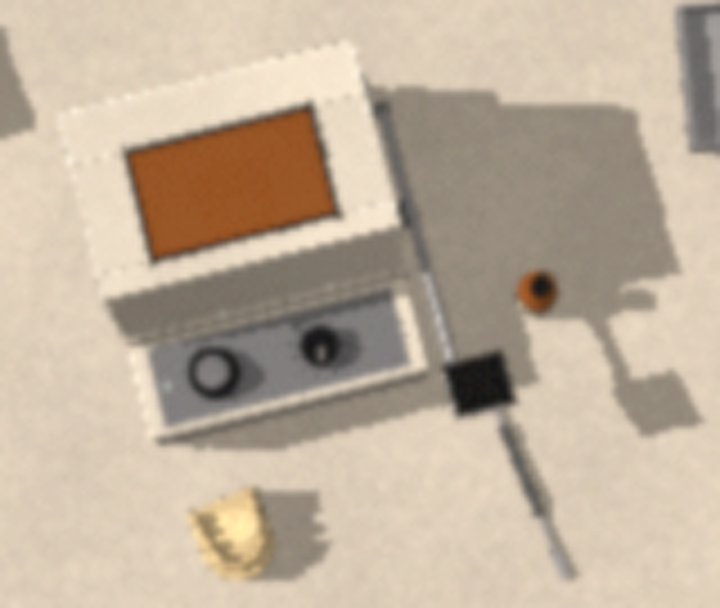

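The crop puts the pad centre at (276.7,200.1), the button at (217.3,197.7) and the knob at (241.1,191.7). That gives the pad at about (0.565,-0.119), the button at about (0.573,0.098) and a box yaw of about 14°, which the tool already nearly matches. I'll move over the pad with the fingers shut.

Request:
carry_out --moves '[[[255,0.0318,-0.023,0,0],[255,0.0318,-0.023,0,0],[255,0.0318,-0.023,0,0],[255,0.0318,-0.023,0,0],[255,0.0318,-0.023,0,0],[255,0.0318,-0.023,0,0],[255,0.0318,-0.023,0,0],[255,0.0318,-0.023,0,0]]]' --force 30

```text
time: 0.77
position: [0.3577, -0.3612, 0.2054]
tcp_rot: [0.992, 0.127, -0.0, -0.0]
contact_force: [-0.2, -0.3, 0.9]
gripper_width: 0.044
```

Request:
carry_out --moves '[[[255,0.0318,-0.023,0,0],[255,0.0318,-0.023,0,0],[255,0.0318,-0.023,0,0],[255,0.0318,-0.023,0,0],[255,0.0318,-0.023,0,0],[255,0.0318,-0.023,0,0],[255,0.0318,-0.023,0,0],[255,0,0,0,0]]]'

```text
time: 1.43
position: [0.5356, -0.1442, 0.2052]
tcp_rot: [0.991, 0.131, 0.001, -0.001]
contact_force: [1.1, 0.3, -0.7]
gripper_width: 0.0004
```

```bash
cat >> h.py <<'E'
from scipy.spatial.transform import Rotation as Ro
def wray(uv,z,s):
    m=bot.camera_model("wrist");T=m["T_tool_cam"];R=Ro.from_quat(s["tcp_rot"]).as_matrix()
    d=R@T[:3,:3]@np.linalg.solve(m["mtx"],[uv[0],uv[1],1]);c=R@T[:3,3]+s["position"]
    return c+d*(z-c[2])/d[2]
def totool(s,X):
    return Ro.from_quat(s["tcp_rot"]).as_matrix().T@(np.array(X)-s["position"])
E
python3 - <<'E'
from h import *
s=bot.observe();im=bot.read_camera("wrist")[:,:,::-1];cv2.imwrite("pics/w1.png",im)
print(s["position"],totool(s,(.565,-.119,.12)))
np.save("s1.npy",np.r_[s["position"],s["tcp_rot"]])
E
```

```text
[ 0.53555559 -0.14415888  0.20524978] [ 0.0348076  -0.01648057  0.08534805]
```

View pics/w1.png

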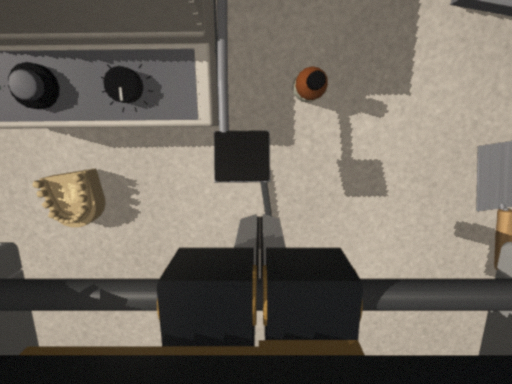

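The wrist view shows the pad centred at (242,156), the button top at about (27,84), the knob at (122,85), and the box edges square with the image. The carver starts just in front of the pad.

Run:
```python
from h import *
a=np.load("s1.npy");s=dict(position=a[:3],tcp_rot=a[3:])
for n,uv,z in(("pad",(242,156),.12),("btn",(27,84),.09),("collar",(34,87),.078),("knob",(122,84),.088)):
    X=wray(uv,z,s);print(n,X.round(4),totool(s,X).round(4))
im=cv2.imread("pics/w1.png");g=im.max(2)
n,l,st,c=cv2.connectedComponentsWithStats((g[120:195,205:285]<40).astype(np.uint8))
for i in range(1,n):
    if st[i,4]>200: print(st[i],c[i]+[205,120])
h=im[60:112,0:70].max(2)
for r in h[::4,::4]:print(*r)
```

```text
pad [ 0.566  -0.1194  0.12  ] [ 0.0357 -0.0158  0.0853]
btn [0.5756 0.0965 0.09  ] [ 0.1008 -0.2218  0.1159]
collar [0.5735 0.0986 0.078 ] [ 0.0993 -0.2244  0.1279]
knob [0.599  0.0097 0.088 ] [ 0.1009 -0.1319  0.1177]
[  10   11   54   50 2486] [241.65728077 155.58004827]
120 115 112 113 115 118 113 111 112 114 110 112 110 108 108 109 108 109
116 118 115 116 82 35 25 24 27 38 80 106 111 111 109 107 108 105
112 115 115 70 35 36 28 26 25 22 22 11 50 77 103 111 109 107
116 116 108 81 120 112 100 64 34 15 23 16 4 44 60 85 105 111
113 115 84 136 125 115 109 99 67 35 15 13 17 9 51 59 67 107
113 114 101 133 123 112 104 103 95 39 38 10 13 8 22 54 59 65
112 111 108 127 121 117 108 103 99 54 36 17 13 11 7 57 58 61
82 110 100 118 109 106 106 101 92 59 36 12 12 15 6 55 61 58
113 112 111 76 111 107 97 95 89 39 34 18 20 13 13 58 58 60
111 110 110 88 64 95 97 88 54 32 30 14 6 5 14 58 61 56
113 110 112 109 68 21 27 27 23 22 15 14 13 11 35 60 58 60
108 112 110 105 110 91 27 23 18 23 16 14 13 24 58 58 59 55
106 111 108 111 102 106 103 90 67 40 33 36 49 57 63 62 59 69
```

Request:
carry_out --moves '[[[255,0.015,-0.008,0.015,0],[255,0.015,-0.008,0.02,0],[255,0,0,0.02,0],[255,0,0,0.01,0],[255,0,0,0.008,0],[255,0,0,0.004,0],[255,0,0,0.003,0],[255,0,0,0,0]]]'

```text
time: 2.15
position: [0.5569, -0.1288, 0.1256]
tcp_rot: [0.992, 0.126, 0.0, 0.0]
contact_force: [-0.0, -0.9, -0.1]
gripper_width: 0.0006
```

Request:
carry_out --moves '[[[255,0.006,-0.007,0,0],[255,0,0,0.003,0],[255,0,0,0.003,0],[255,0,0,0.003,0],[255,0,0,0.003,0],[255,0,0,0.003,0],[255,0,0,0.003,0],[255,0,0,0,0]]]'

```text
time: 2.82
position: [0.5609, -0.1197, 0.1073]
tcp_rot: [0.992, 0.127, -0.0, -0.0]
contact_force: [-2.9, 0.5, 5.5]
gripper_width: 0.0007
```

Contact was made at the intended spot with 5.5 N. I'll keep pressing down.

Request:
carry_out --moves '[[[255,0,0,0.004,0],[255,0,0,0.004,0],[255,0,0,0.004,0],[255,0,0,0.004,0],[255,0,0,0.004,0],[255,0,0,0.004,0],[255,0,0,0.004,0],[255,0,0,0.002,0]]]'

```text
time: 3.48
position: [0.5609, -0.1201, 0.0773]
tcp_rot: [0.992, 0.127, -0.0, 0.0]
contact_force: [-4.0, -0.3, 4.9]
gripper_width: 0.0004
```

Request:
carry_out --moves '[[[255,0,0,0.004,0],[255,0,0,0.004,0],[255,0,0,0.004,0],[255,0,0,0.004,0],[255,0,0,0.004,0],[255,0,0,0.003,0],[255,0,0,0.002,0],[255,0,0,0,0]]]'

```text
time: 4.15
position: [0.562, -0.1197, 0.0528]
tcp_rot: [0.992, 0.127, 0.001, 0.0]
contact_force: [0.7, 0.4, 5.0]
gripper_width: 0.0003
```

Request:
carry_out --moves '[[[255,0,0,0.001,0],[255,0,0,0.001,0],[255,0,0,0.001,0],[255,0,0,0.001,0],[255,0,0,0,0],[255,0,0,0,0]]]'

```text
time: 4.65
position: [0.5621, -0.1198, 0.0494]
tcp_rot: [0.992, 0.127, 0.001, 0.0]
contact_force: [1.0, 1.0, 11.7]
gripper_width: 0.0004
```

Request:
carry_out --moves '[[[255,0,0,0.0005,0],[255,0,0,0.0005,0],[255,0,0,0,0],[255,0,0,0,0]]]'

```text
time: 4.98
position: [0.5623, -0.1198, 0.049]
tcp_rot: [0.992, 0.127, 0.001, 0.0]
contact_force: [-3.4, 2.1, 22.4]
gripper_width: 0.0001
```

Run:
```python
from h import *
im=bot.read_camera("side")[:,:,::-1]
cv2.imwrite("pics/s2.png",cv2.resize(im[90:290,160:380],None,fx=3,fy=3))
s=bot.observe();print(s["time"],s["position"],s["contact_force"])
```

```text
5.0333 [ 0.56232987 -0.11978219  0.04907109] [-2.88096396  2.27402006 21.45794982]
```

View pics/s2.png

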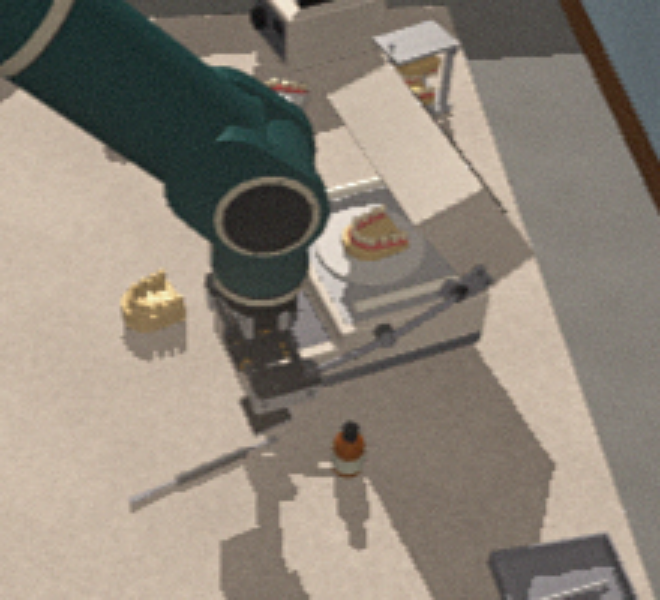

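The hood is fully open with the jaw cast visible inside at crop (375,240). The rise to 22 N shows the lever is on its stop, so I'll hold for more than 3 s.

Request:
carry_out --moves '[[[255,0,0,0,0],[255,0,0,0,0],[255,0,0,0,0],[255,0,0,0,0],[255,0,0,0,0],[255,0,0,0,0],[255,0,0,0,0],[255,0,0,0,0]]]'

```text
time: 5.7
position: [0.5623, -0.1198, 0.0491]
tcp_rot: [0.992, 0.127, 0.001, 0.0]
contact_force: [-3.3, 1.8, 21.4]
gripper_width: 0.0003
```

Request:
carry_out --moves '[[[255,0,0,0,0],[255,0,0,0,0],[255,0,0,0,0],[255,0,0,0,0],[255,0,0,0,0],[255,0,0,0,0],[255,0,0,0,0],[255,0,0,0,0]]]'

```text
time: 6.37
position: [0.5623, -0.1198, 0.0491]
tcp_rot: [0.992, 0.127, 0.001, 0.0]
contact_force: [-3.7, 1.2, 22.1]
gripper_width: 0.0005
```

Request:
carry_out --moves '[[[255,0,0,0,0],[255,0,0,0,0],[255,0,0,0,0],[255,0,0,0,0],[255,0,0,0,0],[255,0,0,0,0],[255,0,0,0,0],[255,0,0,0,0]]]'

```text
time: 7.03
position: [0.5623, -0.1198, 0.0491]
tcp_rot: [0.992, 0.127, 0.001, 0.0]
contact_force: [-2.9, 2.2, 22.3]
gripper_width: 0.0003
```

Request:
carry_out --moves '[[[255,0,0,0,0],[255,0,0,0,0],[255,0,0,0,0],[255,0,0,0,0],[255,0,0,0,0],[255,0,0,0,0],[255,0,0,0,0],[255,0,0,0,0]]]'

```text
time: 7.7
position: [0.5623, -0.1198, 0.0491]
tcp_rot: [0.992, 0.127, 0.001, 0.0]
contact_force: [-2.4, 2.7, 21.5]
gripper_width: 0.0005
```

Request:
carry_out --moves '[[[255,0,0,0,0],[255,0,0,0,0],[255,0,0,0,0],[255,0,0,0,0],[255,0,0,0,0],[255,0,0,0,0],[255,0,0,0,0],[255,0,0,0,0]]]'

```text
time: 8.37
position: [0.5623, -0.1198, 0.0491]
tcp_rot: [0.992, 0.127, 0.001, 0.0]
contact_force: [-2.5, 1.5, 22.3]
gripper_width: 0.0006
```

Request:
carry_out --moves '[[[255,0,0,-0.001,0],[255,0,0,-0.002,0],[255,0,0,-0.002,0],[255,0,0,-0.002,0],[255,0,0,-0.002,0],[255,0,0,-0.002,0],[255,0,0,-0.002,0],[255,0,0,-0.002,0]]]'

```text
time: 9.03
position: [0.5606, -0.1201, 0.0624]
tcp_rot: [0.992, 0.126, -0.001, -0.0]
contact_force: [-3.5, -0.9, 2.4]
gripper_width: 0.0007
```

Request:
carry_out --moves '[[[255,0,0,-0.002,0],[255,0,0,-0.002,0],[255,0,0,-0.002,0],[255,0,0,-0.002,0],[255,0,0,-0.002,0],[255,0,0,-0.002,0],[255,0,0,-0.002,0],[255,0,0,-0.002,0]]]'

```text
time: 9.7
position: [0.5611, -0.1199, 0.0787]
tcp_rot: [0.992, 0.127, -0.0, -0.0]
contact_force: [-2.9, -1.5, 4.2]
gripper_width: 0.0005
```

Request:
carry_out --moves '[[[255,0,0,-0.002,0],[255,0,0,-0.002,0],[255,0,0,-0.002,0],[255,0,0,-0.002,0],[255,0,0,-0.002,0],[255,0,0,-0.002,0],[255,0,0,-0.002,0],[255,0,0,-0.002,0]]]'

```text
time: 10.37
position: [0.5613, -0.1199, 0.0948]
tcp_rot: [0.992, 0.127, 0.0, -0.0]
contact_force: [-1.8, 0.2, 3.5]
gripper_width: 0.0006
```

Request:
carry_out --moves '[[[255,0,0,-0.002,0],[255,0,0,-0.002,0],[255,0,0,-0.002,0],[255,0,0,-0.002,0],[255,0,0,-0.002,0],[255,0,0,-0.002,0],[255,0,0,-0.002,0],[255,0,0,-0.002,0]]]'

```text
time: 11.03
position: [0.5613, -0.1198, 0.1107]
tcp_rot: [0.992, 0.127, 0.0, -0.0]
contact_force: [4.9, 1.4, 3.4]
gripper_width: 0.0007
```

Request:
carry_out --moves '[[[255,0,0,-0.002,0],[255,0,0,-0.002,0],[255,0,0,-0.002,0],[255,0,0,-0.002,0],[255,0,0,-0.002,0],[255,0,0,-0.002,0],[255,0,0,-0.002,0],[255,0,0,-0.002,0]]]'

```text
time: 11.7
position: [0.5601, -0.1202, 0.1261]
tcp_rot: [0.992, 0.126, -0.001, -0.0]
contact_force: [-0.3, -0.4, -0.5]
gripper_width: 0.0003
```

Request:
carry_out --moves '[[[255,0,0,-0.03,0],[255,0,0,-0.04,0],[255,0.0106,-0.0344,0,0],[255,0.0106,-0.0344,0,0],[255,0.0106,-0.0344,0,0],[255,0.0106,-0.0344,0,0],[255,0.0106,-0.0344,0,0],[255,0.0106,-0.0344,0,0]]]'

```text
time: 12.37
position: [0.5699, 0.0969, 0.1961]
tcp_rot: [0.992, 0.126, -0.001, 0.0]
contact_force: [1.7, -0.4, -1.0]
gripper_width: 0.0004
```

Request:
carry_out --moves '[[[255,0,0,0,0],[255,0,0,0,0],[255,0,0,0,0]]]'

```text
time: 12.62
position: [0.5704, 0.095, 0.196]
tcp_rot: [0.992, 0.126, -0.001, 0.0]
contact_force: [0.6, -0.4, 0.6]
gripper_width: 0.0004
```

Run:
```python
from h import *
s=bot.observe();im=bot.read_camera("wrist")[:,:,::-1];cv2.imwrite("pics/w3.png",im)
cv2.imwrite("pics/t3.png",bot.read_camera("side")[:,:,::-1])
print(s["position"],s["tcp_rot"],totool(s,(.575,.097,.09)))
np.save("s3.npy",np.r_[s["position"],s["tcp_rot"]])
```

```text
[0.57038218 0.09500617 0.19600996] [ 9.91976428e-01  1.26420457e-01 -7.31652883e-04  3.15549187e-04] [ 0.00513263 -0.00081864  0.10600187]
```

View pics/w3.png

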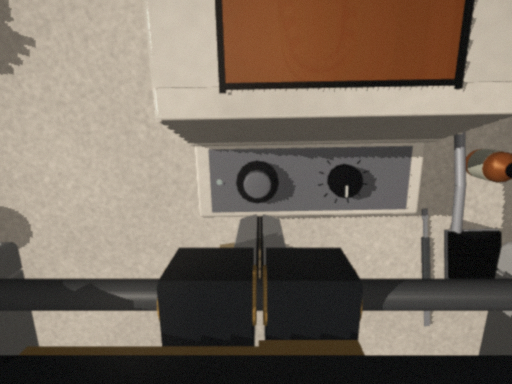

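View pics/t3.png

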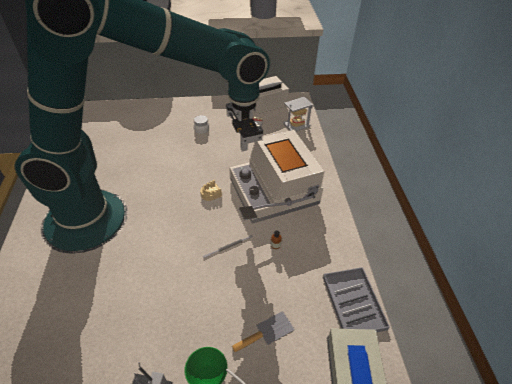

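The hood is shut, nothing else appears moved, and the button is at (261,183) in the wrist view. Before descending I'll check the gap between the hood's front edge and the gripper body.

Run:
```python
from h import *
a=np.load("s3.npy");s=dict(position=a[:3],tcp_rot=a[3:])
for n,uv,z in(("btn",(261,183),.09),("collar",(258,182),.078),("edge88",(300,88),.178),("edge120",(300,120),.178),("edge120",(300,120),.15),("e142",(300,142),.072),("front",(300,213),.072)):
    X=wray(uv,z,s);print(n,z,X.round(4),totool(s,X).round(4))
```

```text
btn 0.09 [0.5765 0.095  0.09  ] [0.0061 0.0015 0.106 ]
collar 0.078 [0.5742 0.0975 0.078 ] [ 0.0045 -0.0015  0.118 ]
edge88 0.178 [0.6616 0.0918 0.178 ] [0.0875 0.0259 0.0179]
edge120 0.178 [0.6425 0.0862 0.178 ] [0.0676 0.0266 0.0179]
edge120 0.15 [0.6433 0.0825 0.15  ] [0.0675 0.0304 0.0459]
e142 0.072 [0.6244 0.0659 0.072 ] [0.0452 0.0416 0.124 ]
front 0.072 [0.5509 0.0443 0.072 ] [-0.0313  0.0441  0.1241]
```

The hood's top front edge is about 67 mm ahead of the tool, which leaves 30 mm of clearance to the body. I'll descend now.

Request:
carry_out --moves '[[[255,0.003,0,0.025,0],[255,0,0,0.03,0],[255,0,0,0.025,0],[255,0,0,0.014,0],[255,0,0,0.006,0],[255,0,0,0.002,0],[255,0,0,0.002,0],[255,0,0,0,0]]]'

```text
time: 13.38
position: [0.5742, 0.0961, 0.0932]
tcp_rot: [0.992, 0.126, 0.0, 0.0]
contact_force: [-1.5, -1.7, 2.2]
gripper_width: 0.0005
```

Request:
carry_out --moves '[[[255,0,0,0.002,0],[255,0,0,0.002,0],[255,0,0,0.002,0],[255,0,0,0.001,0],[255,0,0,0,0],[255,0,0,0,0]]]'

```text
time: 13.88
position: [0.5747, 0.0965, 0.0877]
tcp_rot: [0.992, 0.126, 0.001, 0.0]
contact_force: [-10.4, -6.0, 34.3]
gripper_width: 0.0009
```

The force is 34 N at z 0.0877, which is more than I expected. I'll back off slowly and look at how force changes with depth.

Request:
carry_out --moves '[[[255,0,0,-0.001,0],[255,0,0,0,0],[255,0,0,0,0]]]'

```text
time: 14.13
position: [0.5745, 0.0964, 0.088]
tcp_rot: [0.992, 0.126, 0.001, 0.0]
contact_force: [-6.3, -4.1, 22.3]
gripper_width: 0.0006
```

Request:
carry_out --moves '[[[255,0,0,-0.001,0],[255,0,0,0,0],[255,0,0,0,0]]]'

```text
time: 14.38
position: [0.5744, 0.0964, 0.0882]
tcp_rot: [0.992, 0.126, 0.001, 0.0]
contact_force: [-0.5, -2.7, 8.2]
gripper_width: 0.0011
```

Request:
carry_out --moves '[[[255,0,0,-0.002,0],[255,0,0,0,0],[255,0,0,0,0]]]'

```text
time: 14.63
position: [0.5743, 0.0964, 0.0899]
tcp_rot: [0.992, 0.126, 0.001, 0.0]
contact_force: [1.9, -2.5, 4.4]
gripper_width: 0.0004
```

Run:
```python
from h import *
s=bot.observe();print(s)
cv2.imwrite("pics/w4.png",bot.read_camera("wrist")[:,:,::-1])
im=bot.read_camera("side")[:,:,::-1];cv2.imwrite("pics/s4.png",cv2.resize(im[70:220,200:340],None,fx=4,fy=4))
```

```text
{'time': 14.6333, 'q': array([ 0.08567204,  0.50559785, -0.39270537,  1.81002242,  0.24479612,
        0.8724677 , -1.738221  ]), 'dq': array([ 9.22827322e-05,  4.21433368e-03,  1.91557451e-03,  8.90807456e-04,
        1.17752053e-03, -3.50591077e-03,  4.72316014e-04]), 'joint_efforts': array([-1.68167576e+00, -8.10233045e+01, -9.10341561e+00, -3.30155504e+01,
       -8.26535728e-01,  3.62616135e-01,  1.43261027e-02]), 'position': array([0.57431733, 0.09642737, 0.08986679]), 'tcp_rot': array([9.91971996e-01, 1.26456103e-01, 6.40576730e-04, 5.60066171e-05]), 'contact_force': array([ 1.94704084, -2.45706869,  4.40143072]), 'moment': array([-0.65763387, -0.59853926, -0.01130185]), 'gripper_width': 0.00036034418514504563}
```

View pics/w4.png

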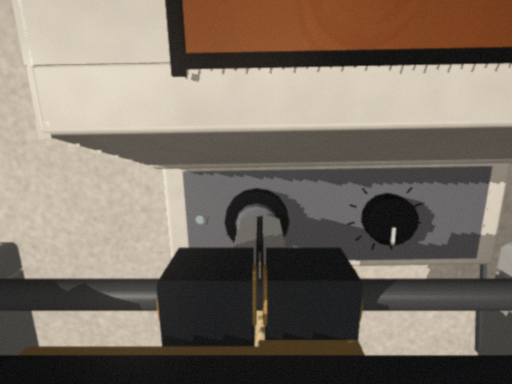

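View pics/s4.png

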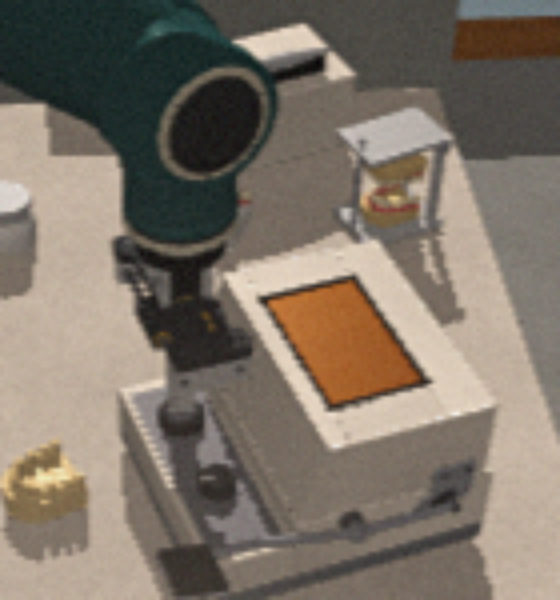

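Contact is stiff below z 0.0882 and soft above it. I'll probe where contact begins, to confirm the full 6 mm of travel rather than a stop against the collar.

Request:
carry_out --moves '[[[255,0,0,-0.0015,0],[255,0,0,0,0],[255,0,0,0,0]]]'

```text
time: 14.98
position: [0.5738, 0.0967, 0.091]
tcp_rot: [0.992, 0.127, 0.0, -0.0]
contact_force: [3.2, -1.3, 2.6]
gripper_width: 0.0005
```

Request:
carry_out --moves '[[[255,0,0,-0.0015,0],[255,0,0,0,0],[255,0,0,0,0]]]'

```text
time: 15.23
position: [0.5736, 0.0968, 0.0924]
tcp_rot: [0.992, 0.127, -0.0, -0.0]
contact_force: [1.5, -0.2, 2.3]
gripper_width: 0.0005
```

Request:
carry_out --moves '[[[255,0,0,-0.0015,0],[255,0,0,0,0],[255,0,0,0,0]]]'

```text
time: 15.48
position: [0.5735, 0.0967, 0.0939]
tcp_rot: [0.992, 0.127, -0.0, -0.0]
contact_force: [-0.3, 0.9, 1.8]
gripper_width: 0.0007
```

Request:
carry_out --moves '[[[255,0,0,-0.0015,0],[255,0,0,0,0],[255,0,0,0,0]]]'

```text
time: 15.73
position: [0.5736, 0.0965, 0.0954]
tcp_rot: [0.992, 0.127, -0.0, -0.0]
contact_force: [-0.1, 0.4, -0.1]
gripper_width: 0.0004
```

Request:
carry_out --moves '[[[255,0,0,-0.003,0],[255,0,0,0,0],[255,0,0,0,0]]]'

```text
time: 15.98
position: [0.5738, 0.0966, 0.0986]
tcp_rot: [0.992, 0.127, 0.0, -0.0]
contact_force: [-0.3, 0.4, 0.2]
gripper_width: 0.0004
```

Contact begins at about 0.0942 and the stop is at 0.0882, so the button went in its full 6 mm. I'll also check the hood angle reached, using the earlier open picture.

Run:
```python
from h import *
y=np.deg2rad(14.5);R=np.array([[np.cos(y),-np.sin(y),0],[np.sin(y),np.cos(y),0],[0,0,1]])
o=np.array([.566,-.1192,0])-R@[-.165,-.152,0]
for th in(0,.7,.85,.96):
    out=[]
    for n,x,yy,z in(("topfrontR",-.16,-.12,.078),("topfrontL",-.16,.12,.078),("botfrontR",-.175,-.12,-.028),("botfrontL",-.175,.12,-.028)):
        c,s=np.cos(th),np.sin(th)
        X=R@[.115+x*c+z*s,yy,.1-x*s+z*c]+o
        p=(proj("side",X)-[160,90])*3
        out.append((n,p.round().astype(int).tolist()))
    print(th,out)
```

```text
0 [('topfrontR', [357, 279]), ('topfrontL', [280, 146]), ('botfrontR', [339, 348]), ('botfrontL', [268, 214])]
0.7 [('topfrontR', [440, 203]), ('topfrontL', [352, 74]), ('botfrontR', [365, 269]), ('botfrontL', [287, 136])]
0.85 [('topfrontR', [463, 191]), ('topfrontL', [372, 63]), ('botfrontR', [379, 251]), ('botfrontL', [299, 119])]
0.96 [('topfrontR', [480, 184]), ('topfrontL', [387, 57]), ('botfrontR', [392, 238]), ('botfrontL', [310, 107])]
```

Request:
carry_out --moves '[[[255,0,0,-0.03,0],[255,0,0,-0.04,0],[255,0,0,-0.04,0],[255,0,0,0,0],[255,0,0,0,0],[255,0,0,0,0]]]'

```text
time: 16.48
position: [0.5735, 0.0964, 0.208]
tcp_rot: [0.992, 0.126, -0.0, 0.0]
contact_force: [-0.7, -0.4, -0.6]
gripper_width: 0.0004
```

The seen corners (480,190) and (385,65) match the 0.96 rad prediction, so the hood was fully open. I'll make a final numeric comparison with the first picture and hand in.

Run:
```python
from h import *
im=bot.read_camera("side")[:,:,::-1];a=cv2.imread("pics/side0.png")
for n,(x,y,w,h) in dict(cast=(195,178,32,28),carver=(198,232,55,32),bottle=(265,228,25,25),jar=(190,112,25,28),typodont=(240,112,28,22),spatula=(228,308,70,50),bowl=(182,342,50,42),box=(230,130,95,90)).items():
    A=a[y:y+h,x:x+w];B=im[y:y+h,x:x+w]
    sh,r=cv2.phaseCorrelate(*(cv2.cvtColor(np.ascontiguousarray(q),6).astype(np.float32) for q in(A,B)))
    print(n,np.round(sh,2),round(r,2))
s=bot.observe();print(s["time"],s["contact_force"]);print(bot.hand_in())
```

```text
cast [-0.07  0.18] 0.96
carver [-0.  -0.1] 0.72
bottle [0.5  0.49] 0.97
jar [0.45 0.08] 0.98
typodont [-5.04 -4.05] -0.04
spatula [ 0.14 -0.07] 0.48
bowl [0.11 0.53] 0.97
box [-0.02  0.05] 0.92
16.5333 [-0.34866403  0.59052455 -1.55803434]
the job is handed in; nothing more can be done
None
```

The job is done and handed in at 16.5 s; the hand-in gives no verdict.

- **Hood opening:** I pressed the lever to its firm stop at about 22 N and held it there for over 3 s. In the picture taken then, the jaw cast inside was visible and the hood's corners matched the predicted 0.96 rad.
- **Hood closing:** I eased the lever up at about 24 mm/s, a little over 3 s, staying in contact until it was right up. The hood showed shut before I touched the button.
- **Start button:** I pressed it to its hard stop and let it go. Contact began near z 0.094 and the stop was at 0.088, which is the full 6 mm of travel. It met the finger about 4 mm higher than the stated 90 mm. My first press went to 34 N, more than was needed.
- **Last checks:** The tool is clear at z 0.21 with no contact force. The side view matches the first picture for the box, cast, bottle, jar and bowl, all within about half a pixel.
    - **Carver and spatula:** both showed no shift, but the spatula's match was weak (0.48) and the carver's moderate (0.72).
    - **Typodont:** the comparison failed (no correlation), probably because the arm hides it in that view. The arm never went near it.

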